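Press home the proud bottle stopper

TASK

Three small bottles stand on the cellar counter, and one of them has been left with its stopper standing proud of the neck. With the fingertips press that stopper gently straight down until it is fully home, then withdraw. Do not lift, tip or shove the bottle, and leave the other two bottles, the glass and the spare stopper untouched.

Things in the scene. Friction and masses are not known exactly. Their poses are not given: they have to be found in the camera images.
- bottle_a: the bottle with the proud stopper: dark green glass, paper label, 72 mm across, shoulder narrowing from 85 mm height to a 29 mm wide neck, lip at 148 mm height; stands loose on the counter (about 0.4 to 0.8 kg). Origin: centre of its underside, z up along its axis. With the stopper fully home the cap's top is 162 mm above this origin.
- stopper_top (a point): centre of the flat top of bottle_a's stopper, a dark wooden cap disc 32 mm across and 14 mm high on a pale cork shank 19 mm across, seen between cap and lip while proud. Slides along the bottle's axis only, against about 3.5 N of friction (plus 15 N per m/s), stays where left, stops hard when the cap meets the lip. Pushing above 40 N would chip the glass.
- stopper (a joint): how far the stopper has been pressed in, m: 0 is 20 mm proud, 0.020 fully home (cap against the lip); starts between 0 and 0.006.
- bottle_b: a bystander bottle of the same size and look as bottle_a with its stopper fully home, cap top 162 mm high; loose. Origin: centre of its underside.
- bottle_c: a bystander bottle like the others but 15 mm taller (lip at 163 mm), stopper fully home, cap top 177 mm high; loose. Origin: centre of its underside.
- tumbler: a bystander empty drinking glass, 76 mm across, 85 mm high, loose. Origin: centre of its underside.
- spare: a bystander spare stopper standing loose on the counter on its dark wooden cap disc 32 mm across and 14 mm high, cork shank upward, 44 mm high in all. Origin: centre of its underside.
Not all that is in view belongs to the job. What is shaped like the bottle_a but blue or purple is not meant.

How it is judged (in metres and radians):
On the way:
1. the fingers press on the stopper while it is still proud (contact force between the fingers and bottle_a above 0.5 N and value of joint stopper below 0.017 m), for 0.02 s.
At the end, for the whole second after the job is handed in: The stopper is pressed to within 1.5 mm of fully home; its bottle stands upright (within 3 degrees), at rest, within 25 mm of where it stood; the other things are within 10 mm of where they stood (value of joint stopper above 0.0185 m and angle between bottle_a's own z axis and vertical below 0.05 rad and height (world z) of bottle_a below 0.005 m and distance of bottle_a from where it was at the start of the episode below 0.025 m and linear speed of bottle_a below 0.02 m/s and distance of each of bottle_b, bottle_c, tumbler, spare from where it was at the start of the episode below 0.01 m); the robot touches nothing.
It fails at once if the bottle or its stopper is pushed with more than 40 N (contact force between any of the fingers, the arm and bottle_a above 40 N).
It fails at once if the bottle is lifted more than 10 mm, tipped more than 9 degrees or shoved more than 30 mm (height (world z) of bottle_a above 0.01 m or angle between bottle_a's own z axis and vertical above 0.157 rad or distance of bottle_a from where it was at the start of the episode above 0.03 m).
It fails at once if another bottle, the glass or the spare stopper is touched by the robot (over 0.5 N) or moved more than 10 mm (contact force between any of the fingers, the arm and bottle_b above 0.5 N or contact force between any of the fingers, the arm and bottle_c above 0.5 N or contact force between any of the fingers, the arm and tumbler above 0.5 N or contact force between any of the fingers, the arm and spare above 0.5 N or distance of any of bottle_b, bottle_c, tumbler, spare from where it was at the start of the episode above 0.01 m).
It also fails if it takes over 32 s, if anything falls off the work surface, if the arm or the gripper's body presses on something with over 40 N, if the wrist force passes 120 N, or if a joint passes its speed limit or range.

ROBOT

A 6-joint arm with a two-finger parallel gripper is mounted at the origin on the work surface. World frame = base frame: x ahead of the robot, y to its left, z up, the work surface at z = 0. Lengths are in mm, angles in rad, forces in N, time in s.
With the tool pointing down it reaches from about 275 to 1000 mm from the base axis. Payload 8.4 kg.
Tool frame: the origin (TCP) lies between the finger pads; the fingertips stand r.finger_overhang ahead of it and the grasp point (between the pads) is the TCP (r.finger_overhang is the distance from the TCP to the fingertips, in mm); z points along the fingers, y is the line along which they close (so a half turn about z gives the same grasp; the last joint's range is limited). The gripper opens to 85 mm and grips with 20 to 120 N. Pads are 22 mm wide; open, the fingers measure 114 mm over their backs; the gripper's body (76 mm by 85 mm) begins 54 mm behind the grasp point. The pads swing forward as they close: fully open they stand 13 mm farther back than shut.
Start: joints at [-1.16, 0.353, 1.633, -0, 1.155, -0.002], TCP at [250.734, -572.504, 224.481] pointing down, gripper open.
Joint ranges: [-2.63, 2.63], [-0.92, 2.1], [0.06, 2.66], [-1.3, 4.44], [0, 2.69], [-3.02, 3.02]. Speed limits (rad/s): [2.22, 2.22, 2.79, 3.14, 3.14, 3.14].

INTERFACE

Orientations are given as [roll, pitch, yaw] about the fixed x, y, z axes, in that order (R = Rz(yaw) Ry(pitch) Rx(roll)).
In Python, from rig import r, cams, sign_off gives the robot as it stands.
- The arm moves only by the shell command python3 -m crank 'ROWS' [FORCE]. ROWS is JSON, a list of rows, each a list of 7 numbers: the shift along the tool's x, y, z in m, then the turn, a rotation vector about the tool's x, y, z in rad, then the closure, from 0 (fully open) to 1 (shut). In form: [[dx, dy, dz, ax, ay, az, gripper], ...]. A call has 1 to 5 rows; each row is the pose to reach, as a shift and turn from the pose commanded when the call began, along the tool's axes at that moment; what a row does not reach only later rows make up. A row lasts 1/10 s, in which the tool goes at most 50 mm and 8.59 degrees, less where a joint would pass 70% of its speed; a pose out of reach is approached as far as the arm can. A call with a gripper value outside its range is refused whole. The fingers move at their own pace and stop on an object; FORCE is the grip in N (left out, the last holds). Time passes only in rows, so rows that repeat a pose let the fingers close. It gives the time, the measured TCP pose, the force, the opening and the grip force at its end, in the units of the state.
- r.sense(): the state, without advancing time (a new reading comes with each control period).
- cams.grab_frame(name): name is "side" or "top"; returns a dict with "image" (480x640x3 uint8, red, green, blue), "fx", "fy", "cx", "cy" (pixels), "D" ([k1, k2, p1, p2, k3] as OpenCV has them; the pictures are not rectified), "position" and "orientation" of the camera in the world. Camera axes: x right, y down, z forward; pixel columns grow to the right and rows downward; lengths in mm; the calibration is good to about 2 mm. A picture is of the moment at which its call begins. There is no depth.
- sign_off(): hands the job in; it is judged then, once.
The state is a dict: "clock": time; "qpos": joint angles; "qvel": joint speeds; "joint_efforts": joint torques, N m; "eef_pos": TCP position; "tcp_rot": TCP orientation; "contact_force": force on the tool from outside, world axes, zero at the start; "wrist_torque": the same for the moment, N m; "opening": opening from 0.0 (shut) to 1.0 (fully open); "grasp_force": force on a finger pad.
Only numpy, scipy, OpenCV 4.12 (cv2) and the standard library are available. Lean on these libraries where they do the work, as an engineer would, in place of code of your own. Each camera call takes 0.05 s, during which the arm holds its last target. There are 200 camera calls.

## Working session

There is one attempt and no reset: what is moved stays moved. The work goes in short steps, Python scripts to look and compute and a shell command to move; the robot and the scene stay as the last step left them, time stands still between calls to the robot, and variables do not carry over. Pictures are saved under pics/ and viewed, at most 10 in all, crops included, and the job is handed in when it is done.

```bash
mkdir -p pics; python3 - <<'E'
from rig import r,cams
import cv2
for n in("side","top"):
    f=cams.grab_frame(n); cv2.imwrite(f"pics/{n}1.png",f["image"][:,:,::-1])
    print({k:v for k,v in f.items() if k!="image"})
print(r.sense(), r.finger_overhang)
E
```

```text
{'fx': 538.3886316188044, 'fy': 538.3886316188044, 'cx': 322.18824773965133, 'cy': 237.69947284002023, 'D': array([-0.11991665,  0.        ,  0.        ,  0.        ,  0.        ]), 'position': array([514.0027358 , 612.83847844, 683.69013588]), 'orientation': array([-2.31551756, -0.01187371, -3.10502297])}
{'fx': 523.4675772374403, 'fy': 523.4675772374403, 'cx': 318.06735279769754, 'cy': 234.0709455912955, 'D': array([-0.14216265,  0.        ,  0.        ,  0.        ,  0.        ]), 'position': array([448.64047078,   9.65186519, 957.54281081]), 'orientation': array([-3.02360061,  0.00653545, -1.57714773])}
{'clock': 0.1, 'qpos': array([-1.16039632e+00,  3.53594479e-01,  1.63405187e+00,  5.32517025e-06,
        1.15518485e+00, -2.38613846e-03]), 'qvel': array([ 0.00038438, -0.00055456, -0.00249484, -0.00055088, -0.00044749,
        0.00149165]), 'joint_efforts': array([-1.56635779e-03, -6.06358051e+01, -3.42817461e+01, -1.09579537e-04,
        3.84728177e-03,  2.65933818e-05]), 'eef_pos': array([ 250.56603063, -572.10851491,  223.83039215]), 'tcp_rot': array([-3.14035412e+00, -7.82449856e-06,  4.12783984e-01]), 'contact_force': array([-1.08578634,  0.00198854, -0.04351259]), 'wrist_torque': array([-0.0325355 , -0.00390113, -0.0653975 ]), 'grasp_force': 0.0, 'opening': 0.9999199331887949} 19.0
```

View pics/side1.png

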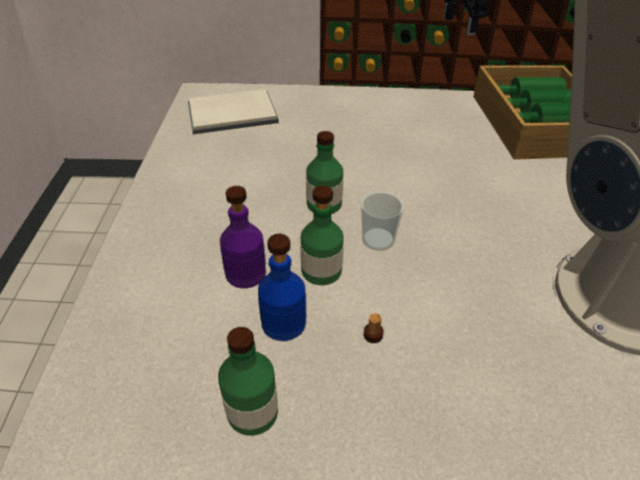

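View pics/top1.png

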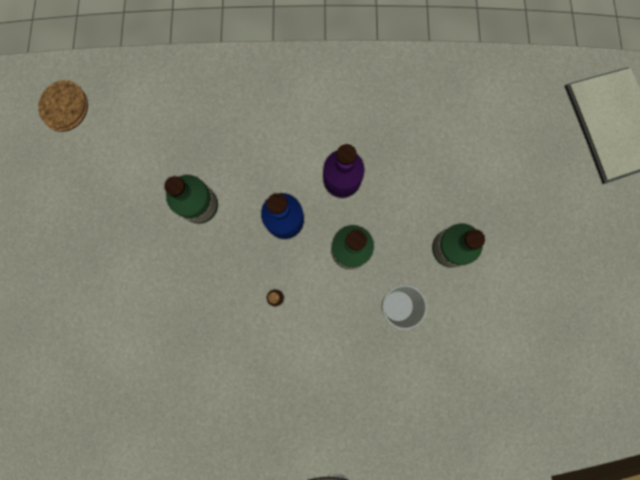

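The side view shows green bottles with caps at (241,340), (323,195) and (325,138). The middle one, (323,195), seems to have a pale shank under its cap. In the top view its cap is at (356,240). I'll triangulate the caps and zoom in to confirm.

```bash
cat > h.py <<'E'
import numpy as np,cv2
from scipy.spatial.transform import Rotation as R
def ray(f,uv):
    K=np.array([[f["fx"],0,f["cx"]],[0,f["fy"],f["cy"]],[0,0,1]])
    p=cv2.undistortPoints(np.array([[uv]],float),K,f["D"])[0,0]
    return R.from_euler("xyz",f["orientation"]).apply([*p,1])
def onz(f,uv,z):
    d=ray(f,uv); return f["position"]+d*(z-f["position"][2])/d[2]
def tri(f,a,g,b):
    d,e=ray(f,a),ray(g,b); s=np.linalg.lstsq(np.c_[d,-e],g["position"]-f["position"],rcond=None)[0]
    p,q=f["position"]+s[0]*d,g["position"]+s[1]*e
    return (p+q)/2,np.linalg.norm(p-q)
def cap(f,uv,w=20):
    u,v=uv; im=f["image"][v-w:v+w,u-w:u+w].astype(int)
    m=((im[...,0]>1.4*im[...,1])&(im[...,0]>1.3*im[...,2])&(im.sum(2)<200)).astype(np.uint8)
    n,l,st,c=cv2.connectedComponentsWithStats(m)
    i=1+np.argmax(st[1:,4]); return c[i]+[u-w,v-w],st[i]
E
python3 - <<'E'
from h import *
from rig import cams
s,t=cams.grab_frame("side"),cams.grab_frame("top")
for n,a,b in [("near",(241,340),(176,186)),("mid",(323,195),(356,240)),("far",(325,138),(475,239)),("blue",(279,244),(277,203)),("purple",(236,194),(346,154))]:
    (ca,sa),(cb,sb)=cap(s,a),cap(t,b)
    print(n,ca,sa,cb,sb,*tri(s,ca,t,cb), [onz(t,cb,z) for z in (155,175)])
print("spare",onz(t,(275,298),20),"tumbler",onz(t,(404,308),50))
im=s["image"]
v=np.hstack([cv2.resize(im[y-25:y+40,x-25:x+25],None,fx=5,fy=5,interpolation=2) for x,y in [(241,340),(323,195),(325,138)]])
cv2.imwrite("pics/z.png",v[:,:,::-1])
E
```

```text
near [240.18216319 339.74762808] [  7   7  25  26 527] [174.58608059 186.02197802] [ 10  11  19  19 273] [618.33759505 236.65076187 169.91808532] 0.9234065489378716 [array([622.03301748, 240.97212656, 155.        ]), array([617.71193842, 235.20744315, 175.        ])]
mid [322.2      195.453125] [ 10  11  20  23 320] [355.9028777  239.64748201] [ 11  11  19  19 278] [532.59599135 -43.09693536 167.88856213] 1.501672597428671 [array([534.732382  , -44.00920119, 155.        ]), array([532.58690365, -42.67192508, 175.        ])]
far [324.95238095 137.67857143] [ 13  14  15  13 168] [473.92537313 238.8619403 ] [ 10  11  19  18 268] [ 533.95206192 -228.33457044  156.06328679] 0.9734042875968533 [array([ 534.55460703, -228.69408406,  155.        ]), array([ 532.41355897, -222.75431497,  175.        ])]
blue [278.61244019 246.10287081] [  9  10  22  28 418] [276.5141844  203.35815603] [ 10  12  20  18 282] [588.55614108  77.29794595 171.62032788] 1.7961771839450906 [array([592.44625682,  78.71399096, 155.        ]), array([588.86250318,  76.9929083 , 175.        ])]
purple [235.88418079 197.57344633] [ 10  13  20  25 354] [346.05555556 154.36111111] [ 11  11  20  19 288] [665.148477   -29.95940838 169.10203559] 2.1033384310573293 [array([670.13134668, -30.66872888, 155.        ]), array([664.61161931, -29.66390787, 175.        ])]
spare [445.50280981  92.64632058  20.        ] tumbler [ 426.65265373 -132.67033791   50.        ]
```

View pics/z.png

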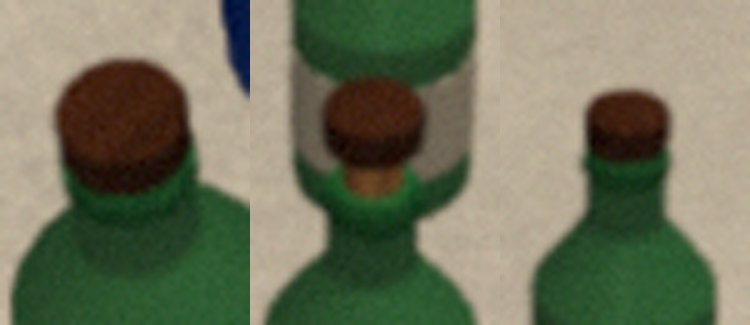

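The zoom confirms that only the middle bottle has pale cork under its cap, so it is bottle_a, at about (533,-43) with the cap top around 177 mm. Next I'll raise the arm, shut the fingers and travel over.

```bash
python3 -m crank '[[0,0,-0.03,0,0,0,1],[0.01,-0.008,-0.05,0,0,0,1],[0.04,-0.032,-0.05,0,0,0,1],[0.075,-0.06,-0.05,0,0,0,1],[0.11,-0.087,-0.05,0,0,0,1]]' 20
python3 -m crank '[[0.035,-0.028,0,0,0,0,1],[0.07,-0.055,0,0,0,0,1],[0.105,-0.083,0,0,0,0,1],[0.14,-0.11,0,0,0,0,1],[0.17,-0.134,0,0,0,0,1]]'
python3 -m crank '[[0.035,-0.028,0,0,0,0,1],[0.07,-0.055,0,0,0,0,1],[0.105,-0.083,0,0,0,0,1],[0.13,-0.103,0,0,0,0,1],[0.13,-0.103,0,0,0,0,1]]'
```

```text
clock: 0.7
eef_pos: [316.8, -447.4, 274.4]
tcp_rot: [-3.141, -0.0, 0.412]
contact_force: [0.7, -0.1, 0.4]
opening: 0.144
grasp_force: 0.0
clock: 1.2
eef_pos: [419.2, -255.8, 274.6]
tcp_rot: [3.142, -0.0, 0.413]
contact_force: [1.7, -0.9, -0.8]
opening: -0.003
grasp_force: 0.0
clock: 1.7
eef_pos: [497.7, -108.2, 274.4]
tcp_rot: [-3.141, -0.001, 0.416]
contact_force: [0.8, -0.6, -0.4]
opening: -0.001
grasp_force: 0.0
```

```bash
python3 -m crank '[[0.03,-0.024,0,0,0,0,1],[0.0585,-0.0456,0,0,0,0,1],[0.0585,-0.0456,0.03,0,0,0,1],[0.0585,-0.0456,0.055,0,0,0,1],[0.0585,-0.0456,0.055,0,0,0,1]]'
python3 - <<'E'
from h import *
from rig import cams,r
s,t=cams.grab_frame("side"),cams.grab_frame("top")
print(r.sense()["eef_pos"],r.sense()["contact_force"])
a=cv2.resize(s["image"][90:290,230:420],None,fx=2.9,fy=2.9);b=t["image"][140:340,256:456]
cv2.imwrite("pics/n.png",np.hstack([a[:570,:400],cv2.resize(b,(400,400))[:, :].copy() if 0 else cv2.resize(b,(400,570))])[:,:,::-1])
E
```

```text
clock: 2.2
eef_pos: [529.2, -46.2, 216.4]
tcp_rot: [-3.139, 0.005, 0.413]
contact_force: [0.4, 0.4, 0.3]
opening: 0.002
grasp_force: 0.0
[531.37150997 -46.54075788 219.72780721] [-0.21140173 -0.35853331 -0.1393411 ]
```

View pics/n.png

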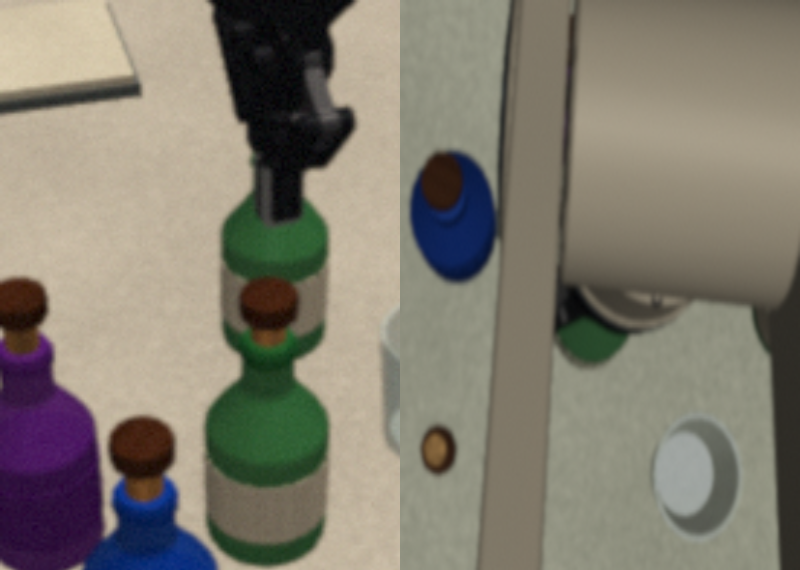

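The left crop shows the fingertips above bottle_a's cap. The tip end is near side px (326,166) and the cap top near (322,192). I'll check the offset with rays.

```bash
python3 - <<'E'
from h import *
from rig import cams,r
s=cams.grab_frame("side")
q=r.sense();print(q["eef_pos"],q["tcp_rot"])
print("tip",onz(s,(326.5,166.5),q["eef_pos"][2]-19))
for z in(174,177,180):print("captop",onz(s,(322.4,191.5),z))
E
```

```text
[531.99128086 -46.6172428  220.52092601] [ 3.14106219e+00 -7.18345472e-04  4.12178655e-01]
tip [526.68581381 -72.86032696 201.52092601]
captop [531.68858611 -45.03116537 174.        ]
captop [531.58448845 -41.15899129 177.        ]
captop [531.48039079 -37.28681722 180.        ]
```

```bash
python3 -m crank '[[0.002,-0.003,0.005,0,0,0,1],[0.002,-0.003,0.01,0,0,0,1],[0.002,-0.003,0.015,0,0,0,1],[0.002,-0.003,0.015,0,0,0,1],[0.002,-0.003,0.015,0,0,0,1]]'
python3 - <<'E'
from h import *
from rig import cams,r
s=cams.grab_frame("side")
print(r.sense()["eef_pos"],r.sense()["contact_force"])
cv2.imwrite("pics/n2.png",cv2.resize(s["image"][130:250,270:370],None,fx=5,fy=5)[:,:,::-1])
E
```

```text
clock: 2.85
eef_pos: [532.2, -42.5, 204.4]
tcp_rot: [-3.141, 0.0, 0.413]
contact_force: [-0.1, -0.1, 0.4]
opening: 0.001
grasp_force: 0.0
[532.28158867 -42.46089959 204.56145924] [ 0.52917744 -0.93604588  0.58702072]
```

View pics/n2.png

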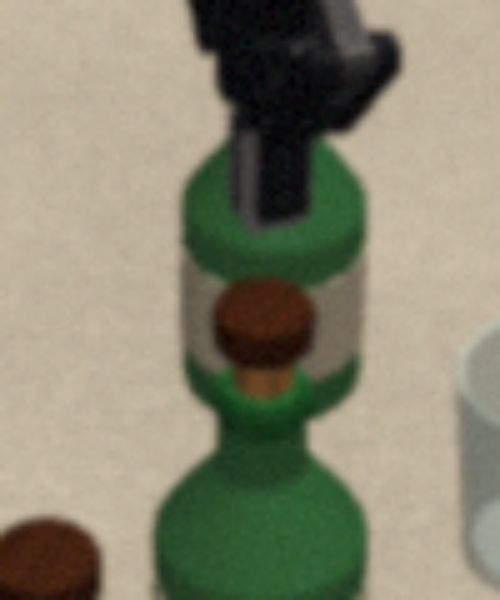

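The tip bottom, px (325,174), is well above the cap top, px (323,190). The gap looks bigger than predicted, so I'll go down in small steps and watch the force.

```bash
python3 -m crank '[[0,0,0.003,0,0,0,1],[0,0,0.006,0,0,0,1],[0,0,0.009,0,0,0,1],[0,0,0.009,0,0,0,1],[0,0,0.009,0,0,0,1]]'
python3 - <<'E'
from h import *
from rig import cams,r
s=cams.grab_frame("side");t=cams.grab_frame("top")
print(r.sense()["eef_pos"],r.sense()["contact_force"])
a=cv2.resize(s["image"][140:240,290:370],None,fx=5,fy=5);b=cv2.resize(t["image"][190:290,310:390],None,fx=5,fy=5)
cv2.imwrite("pics/n3.png",np.hstack([a,np.clip(b*2.0,0,255).astype(np.uint8)])[:,:,::-1])
E
```

```text
clock: 3.4
eef_pos: [532.2, -42.4, 195.4]
tcp_rot: [-3.141, 0.0, 0.413]
contact_force: [0.8, -0.6, -0.1]
opening: -0.0
grasp_force: 0.0
[532.29229417 -42.462932   195.51097284] [ 0.07938221  0.44306623 -0.58210828]
```

View pics/n3.png

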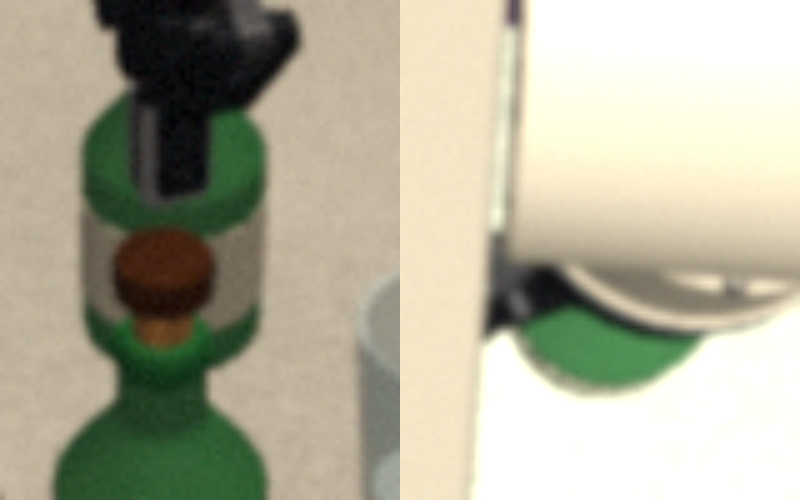

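In the side view the tip bottom is at px (324,179) and the cap's back edge at row 186, with no contact yet. I'll keep descending under force watch.

```bash
for i in 1; do python3 -m crank '[[0,0,0.003,0,0,0,1],[0,0,0.006,0,0,0,1],[0,0,0.009,0,0,0,1],[0,0,0.012,0,0,0,1],[0,0,0.012,0,0,0,1]]'; done
python3 -m crank '[[0,0,0.002,0,0,0,1],[0,0,0.004,0,0,0,1],[0,0,0.006,0,0,0,1],[0,0,0.006,0,0,0,1]]'
python3 - <<'E'
from h import *
from rig import cams,r
s=cams.grab_frame("side")
print(r.sense()["eef_pos"],r.sense()["contact_force"])
cv2.imwrite("pics/n4.png",cv2.resize(s["image"][140:240,290:370],None,fx=5,fy=5)[:,:,::-1])
E
```

```text
clock: 4.0
eef_pos: [531.9, -42.4, 182.9]
tcp_rot: [-3.141, 0.001, 0.413]
contact_force: [-0.5, 1.0, 0.1]
opening: 0.002
grasp_force: 0.0
clock: 4.4
eef_pos: [532.1, -42.4, 177.2]
tcp_rot: [-3.141, 0.0, 0.413]
contact_force: [-0.2, -0.1, 0.0]
opening: -0.003
grasp_force: 0.0
[532.14389874 -42.44188402 177.33003198] [ 0.2123489   0.69094826 -0.87133938]
```

View pics/n4.png

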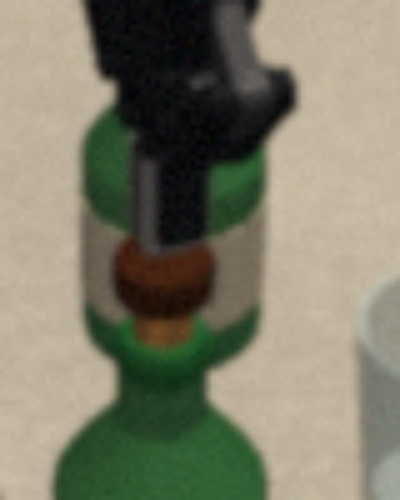

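The fingers now pass in front of the cap's rear edge (row 188 against cap centre row 191), so they are above the cap and centred in x. I'll go on down slowly until there's contact.

```bash
for i in 1; do python3 -m crank '[[0,0,0.001,0,0,0,1],[0,0,0.002,0,0,0,1],[0,0,0.003,0,0,0,1],[0,0,0.004,0,0,0,1],[0,0,0.004,0,0,0,1]]'|grep -E "eef|force"; done
python3 -m crank '[[0,0,0.001,0,0,0,1],[0,0,0.002,0,0,0,1],[0,0,0.003,0,0,0,1],[0,0,0.004,0,0,0,1]]'|grep -E "eef|force"
```

```text
eef_pos: [532.1, -42.4, 173.3]
contact_force: [-0.2, 0.1, -0.6]
grasp_force: 0.0
eef_pos: [532.3, -42.5, 169.6]
contact_force: [-1.4, -0.1, 2.9]
grasp_force: 1.7
```

```bash
python3 -m crank '[[0,0,0.001,0,0,0,1],[0,0,0.002,0,0,0,1],[0,0,0.003,0,0,0,1],[0,0,0.004,0,0,0,1]]'|grep -E "eef|force"
python3 - <<'E'
from h import *
from rig import cams,r
s=cams.grab_frame("side")
print(r.sense()["eef_pos"],r.sense()["contact_force"])
cv2.imwrite("pics/n5.png",cv2.resize(s["image"][140:260,290:390],None,fx=5,fy=5)[:,:,::-1])
E
```

```text
eef_pos: [532.3, -42.5, 165.5]
contact_force: [-0.7, 0.0, 3.4]
grasp_force: 1.7
[532.22982511 -42.46107813 165.32875197] [ 0.42885508 -0.47979869  2.33862279]
```

View pics/n5.png

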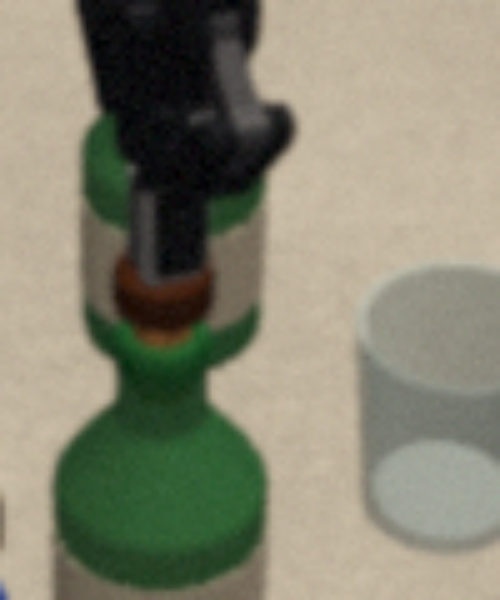

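The stopper is sliding in at about 3.4 N. Its shank has shortened (row ~208) and the bottle is upright. I'll continue gently.

```bash
python3 -m crank '[[0,0,0.001,0,0,0,1],[0,0,0.002,0,0,0,1],[0,0,0.003,0,0,0,1],[0,0,0.004,0,0,0,1],[0,0,0.005,0,0,0,1]]'|grep -E "eef|contact"
python3 -m crank '[[0,0,0.0005,0,0,0,1],[0,0,0.001,0,0,0,1],[0,0,0.0015,0,0,0,1],[0,0,0.002,0,0,0,1]]'|grep -E "eef|contact"
```

```text
eef_pos: [532.3, -42.5, 160.4]
contact_force: [-1.0, -0.2, 3.1]
eef_pos: [532.2, -42.5, 158.4]
contact_force: [-1.3, 0.7, 2.5]
```

```bash
python3 -m crank '[[0,0,0.0005,0,0,0,1],[0,0,0.001,0,0,0,1]]'|grep -E "eef|contact"
python3 -m crank '[[0,0,0.0005,0,0,0,1],[0,0,0.001,0,0,0,1]]'|grep -E "eef|contact"
```

```text
eef_pos: [532.3, -42.5, 157.5]
contact_force: [-0.2, 0.6, 3.2]
eef_pos: [532.3, -42.4, 156.5]
contact_force: [-0.1, -0.1, 4.1]
```

```bash
python3 -m crank '[[0,0,0.0004,0,0,0,1],[0,0,0.0008,0,0,0,1]]'|grep -E "eef|contact"
```

```text
eef_pos: [532.3, -42.5, 155.7]
contact_force: [-0.3, 0.3, 3.4]
```

```bash
python3 -m crank '[[0,0,0.0004,0,0,0,1],[0,0,0.0008,0,0,0,1]]'|grep -E "eef|contact"
```

```text
eef_pos: [532.4, -42.5, 155.2]
contact_force: [-2.0, 0.1, 10.2]
```

```bash
python3 -m crank '[[0,0,0.0004,0,0,0,1],[0,0,0.0004,0,0,0,1]]'|grep -E "eef|contact"
```

```text
eef_pos: [532.5, -42.5, 155.2]
contact_force: [-3.1, -0.2, 9.6]
```

It has hit the hard stop: the force rose to 10 N and the TCP stayed at 155.2. Now I'll withdraw straight up and check.

```bash
python3 -m crank '[[0,0,-0.005,0,0,0,1],[0,0,-0.02,0,0,0,1],[0,0,-0.05,0,0,0,1],[0,0,-0.09,0,0,0,1],[0,0,-0.09,0,0,0,1]]'|grep -E "eef|contact"
python3 -m crank '[[0,0,0,0,0,0,1],[0,0,0,0,0,0,1]]'|grep -E "eef|contact"
python3 - <<'E'
from h import *
from rig import cams
s=cams.grab_frame("side")
cv2.imwrite("pics/n6.png",cv2.resize(s["image"][140:300,270:420],None,fx=3.7,fy=3.7)[:,:,::-1])
E
```

```text
eef_pos: [535.0, -42.7, 249.3]
contact_force: [1.3, -0.5, -0.3]
eef_pos: [531.5, -42.4, 243.4]
contact_force: [-0.3, 0.3, 0.5]
```

View pics/n6.png

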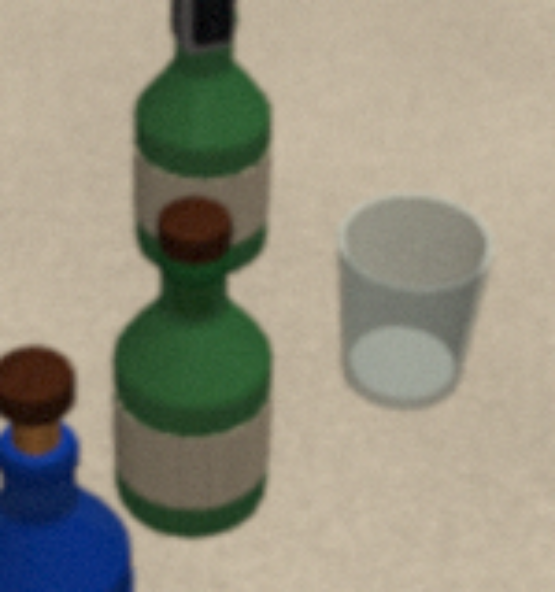

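The cap now sits on the lip with no cork showing (side px ~(323,202)). The bottle is upright in its place and the fingers are well clear.

```bash
python3 -c "
from rig import sign_off;print(sign_off())"
```

```text
the job is handed in; nothing more can be done
None
```

I pressed bottle_a's stopper down to its hard stop with about 10 N measured, withdrew clear of the upright bottle, and handed the job in; no verdict came back.

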